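Shut a knobless stop valve with locking pliers

TASK

The knob of the stop valve beside the sink has snapped off, so the locking pliers lie open on the worktop with their jaws round its bare square spindle. Squeeze the handles together, no harder than needed, until the pliers snap over centre and lock on the spindle, then swing the locked pliers clockwise (seen from above) until the valve is fully home against its stop, without forcing them to slip round on it. Then pinch the release lever in against the moving handle, letting that handle swing out, so that the pliers spring open, and leave them lying loose round the spindle, the valve still shut and the other things where they were.

Things in the scene. Friction and masses are not known exactly. Their poses are not given: they have to be found in the camera images.
- spindle_top (a point): Bare brass spindle of the stop valve, 13 mm square, upright, standing 33 mm above the worktop in the middle of a round steel deck flange 52 mm across and 4 mm high; the point is the centre of its top end. Locked on two of its flats, the pliers swing about its axis; forced beyond its stop they cam off the flats.
- spindle (a joint): Turn of the spindle (rad): grows clockwise seen from above; 1.57 is shut, against a rigid stop. Seal friction (0.4 N m) resists it everywhere, about 5 N at the handles; it stays where it is left.
- pliers: Steel locking pliers, 245 mm long, 20 mm high, flat on the worktop. x runs from jaws to tail, y to the moving handle, z up; origin on the worktop between the jaws (locked: within 4 mm of the spindle axis). This body is the fixed jaw and handle, y -7 to -20 mm, x 60 to 170 mm, with the adjusting screw to x = 186 mm; the moving handle, on the +y side, ends at x = 226 mm.
- fixed_grip (a point): Middle of the fixed handle, 10 mm up, 120 mm behind the jaws; its outer face lies 5 mm beyond. Take both handles here from above, a finger outside each, to squeeze and to swing. More than 35 N on each handle (70 N in all) would damage the pliers.
- moving_grip (a point): Middle of the moving handle (12 mm wide), 10 mm up, opposite fixed_grip; the points are 49 mm apart when open, 30 mm locked (61 and 42 mm over the outer faces); open, the handles splay by 0.35 rad. They first close against a light spring (about 10 N), then the jaws meet the spindle, the effort rises to 20 to 24 N on each handle and drops as the toggle snaps over centre.
- toggle_link (a joint): Toggle of the pliers (rad): 0 with the handles sprung fully open, 0.64 at dead centre, 0.69 locked against its stop past centre. Beyond dead centre it holds by itself; short of it the spring throws the pliers open again.
- lever_end (a point): Release lever: 5 mm wide, 5 to 19 mm above the worktop, pivoted on the inner side of the moving handle and ending with it, beyond the fixed handle. The point is 12 mm short of its end. Locked, it stands 29 mm from handle_end (36 mm over both); pinched towards it with 10 to 20 N it throws the pliers open and then lies along the handle.
- handle_end (a point): Middle of the tail of the moving handle (9 mm wide, 20 mm high), 10 mm up, opposite lever_end: pinch both together here from above. To let go, this tail must move some 5 mm outward (away from the fixed handle) first, and springs out about 50 mm once open. A push on the lever alone would swing the pliers and the valve.
- valve_knob: The snapped-off round steel knob, 44 mm across, 28 mm high, upside down; origin under its centre. A bystander.
- tape: Roll of tape, 98 mm across, 25 mm high; origin under its centre. A bystander.
- screwdriver: Screwdriver with a black handle, lying on the worktop. A bystander.
Not all that is in view belongs to the job. What is shaped like the part that bears spindle_top but orange, red or turquoise is not meant.

How it is judged:
On the way, in this order (a step that is already met when the one before it is completed fails the run):
1. the pliers are squeezed over centre and locked, gripping the spindle (value of joint toggle_link above 0.66 rad and contact force between pliers and spindle above 30 N), for 0.3 s.
2. with the pliers still locked, the valve is turned clockwise home against its stop (value of joint spindle above 1.54 rad and value of joint toggle_link above 0.66 rad), for 0.3 s.
At the end, for the whole second after the job is handed in: the spindle stands within 0.07 rad of its closed stop, the pliers are sprung open (toggle below 0.12 rad) and lie flat and still on the worktop, their jaws still round the spindle (within 50 mm) (value of joint spindle above 1.5 rad and value of joint toggle_link below 0.12 rad and height (world z) of fixed_grip below 0.025 m and horizontal distance between pliers and spindle_top below 0.05 m and linear speed of pliers below 0.02 m/s); the robot touches nothing.
It fails at once if the fingers squeeze or push the pliers harder than 70 N in all (contact force between the fingers and pliers above 70 N).
It fails at once if the jaws slip round on the square spindle (pliers more than 0.55 rad out of line with it) (angle between the x axis of pliers and the x axis of spindle_top, either way round above 0.55 rad).
It fails at once if a bystander is moved more than 40 mm (distance of any of valve_knob, tape, screwdriver from where it was at the start of the episode above 0.04 m).
It also fails if it takes over 56 s, if anything falls off the work surface, if the arm or the gripper's body presses on something with over 40 N, if the wrist force passes 120 N, or if a joint passes its speed limit or range.

ROBOT

A 6-joint arm with a two-finger parallel gripper is mounted at the origin on a cart in front of the work surface, level with it; the furniture and walls round the work are solid. World frame = base frame: x ahead of the robot, y to its left, z up, the work surface at z = 0. Lengths are in m, angles in rad, forces in N, time in s.
With the tool pointing down it reaches from about 0.35 to 0.775 m from the base axis. Payload 7.3 kg.
Tool frame: the origin (TCP) lies between the finger pads; the fingertips stand tip_reach ahead of it and the grasp point (between the pads) lies 5 mm behind it (tip_reach is the distance from the TCP to the fingertips, in m); z points along the fingers, y is the line along which they close (so a half turn about z gives the same grasp; the last joint's range is limited). The gripper opens to 92 mm and grips with 3 to 60 N. Pads are 19 mm wide; open, the fingers measure 130 mm over their backs; the gripper's body (75 mm by 190 mm) begins 47 mm behind the grasp point.
Start: joints at [1.05, 0.342, 1.524, -0, 1.275, -0.146], TCP at [0.192, 0.489, 0.241] pointing down, gripper open.
Joint ranges: [-2.53, 2.53], [-0.77, 2.02], [0.04, 2.7], [-1, 4.14], [0.28, 2.66], [-3.11, 3.11]. Speed limits (rad/s): [2.57, 2.57, 3.14, 3.14, 3.14, 3.14].

INTERFACE

Orientations are given as a unit quaternion [w, x, y, z].
In Python, from plant import * gives the robot as it stands. The module is installed in compiled form; this text tells all that it offers.
- The arm moves only by the tool servo_tool, never from a script. Its argument "steps" is a list of rows, each an object of numbers: "dx", "dy", "dz": the shift along the tool's x, y, z in m; "twist": the turn about the tool's z in degrees; "claw": the closure, from -1 (fully open) to 1 (shut). In form: [{"dx": .., "dy": .., "dz": .., "twist": .., "claw": ..}, ...]. A call has 1 to 8 rows; each row shifts and turns the commanded pose from where the row before left it, along the tool's axes as they then stand; what a row does not reach is not made up. A row lasts 1/8 s, in which the tool goes at most 62.5 mm and 10.7 degrees, less where a joint would pass 70% of its speed; a pose out of reach is approached as far as the arm can. A call is refused whole if a number of a shift passes 0.0625 or a number of a turn 10.7, either way. A call with a gripper value outside its range is refused whole. The fingers move at their own pace and stop on an object; "grip_force" is the grip in N (left out, the last holds). Time passes only in rows, so rows that do not move let the fingers close. It gives the time, the measured TCP pose, the force, the opening and the grip force at its end, in the units of the state.
- state(): the state, without advancing time (a new reading comes with each control period).
- read_camera(name): name is "scene" or "top" or "wrist"; returns the picture (400x640x3 uint8, red, green, blue); there is no depth.
- camera_params(name): a dict with "camera_matrix" (3x3 intrinsics, pixels), "k1" (the pictures are not rectified: a ray, as slopes to the right and down, at radius r is drawn at 1 + k1 r^2 times it, then the intrinsics apply), "world_to_cam" (4x4, takes a point from world to camera coordinates). Camera axes: x right, y down, z forward; pixel columns grow to the right and rows downward; lengths in m; the calibration is good to about 2 mm. A picture is of the moment at which its call begins: read the wrist's pose just before it. camera_params takes no time and is no camera call; for the wrist camera it gives the pose at the moment of the call.
- close_job(): hands the job in; it is judged then, once.
The state is a dict: "time": time; "q": joint angles; "joint_vel": joint speeds; "joint_torque": joint torques, N m; "position": TCP position; "tool_rot": TCP orientation; "wrist_force": force on the tool from outside, world axes, zero at the start; "moment": the same for the moment, N m; "gripper_width": finger opening in m; "grasp_force": force on a finger pad.
Only numpy, scipy, OpenCV 4.12 (cv2) and the standard library are available. Lean on these libraries where they do the work, as an engineer would, in place of code of your own. Each camera call takes 0.05 s, during which the arm holds its last target. There are 200 camera calls.

## Working session

There is one attempt and no reset: what is moved stays moved. The work goes in short steps, Python scripts to look and compute and a tool call to move; the robot and the scene stay as the last step left them, time stands still between calls to the robot, and variables do not carry over. Pictures are saved under pics/ and viewed, at most 10 in all, crops included, and the job is handed in when it is done.

Besides the shell and the picture viewer there is one more tool, called after "Request:" by a JSON object that holds its "api" and its "payload", one argument or row to a line. servo_tool: Moves the arm, as the interface text tells. Its arguments: {"type":"object","properties":{"steps":{"type":"array"},"grip_force":{"type":"number"}},"required":["steps"]}

```bash
mkdir -p pics
cat > h.py <<'E'
from plant import *
import numpy as np, cv2
def pix2w(name,pts,z,P=None):
    P=P or camera_params(name);K=np.array(P["camera_matrix"],float);T=np.array(P["world_to_cam"])
    u=cv2.undistortPoints(np.array(pts,float).reshape(-1,1,2),K,np.array([P["k1"],0,0,0.]))[:,0]
    R=T[:3,:3];c=-R.T@T[:3,3];d=np.c_[u,np.ones(len(u))]@R
    z=np.broadcast_to(z,len(d));return c+d*((z-c[2])/d[:,2])[:,None]
def save(name,fn,crop=None,s=1):
    im=read_camera(name)[:,:,::-1]
    if crop: x0,y0,x1,y1=crop; im=im[y0:y1,x0:x1]
    cv2.imwrite("pics/"+fn,cv2.resize(im,None,fx=s,fy=s,interpolation=cv2.INTER_CUBIC))
E
python3 - <<'E'
from h import *
s=state();print({k:np.round(v,3) for k,v in s.items()})
a=read_camera("top");b=read_camera("scene")
cv2.imwrite("pics/top.png",a[:,:,::-1]);cv2.imwrite("pics/scene.png",b[:,:,::-1])
print(dir(__import__('plant')))
for n in("top","scene"):print(camera_params(n))
E
```

```text
{'time': np.float64(0.0), 'q': array([ 1.05 ,  0.343,  1.525, -0.   ,  1.275, -0.146]), 'joint_vel': array([ 0.001, -0.001, -0.001, -0.   ,  0.001, -0.   ]), 'joint_torque': array([ -0.   , -43.126, -24.422,   0.072,   0.056,  -0.   ]), 'position': array([0.192, 0.488, 0.24 ]), 'tool_rot': array([-0.   ,  0.186,  0.982, -0.001]), 'wrist_force': array([0.677, 0.449, 0.805]), 'moment': array([ 0.012, -0.014,  0.013]), 'grasp_force': np.float64(0.0), 'gripper_width': np.float64(0.092)}
['Unreachable', '__builtins__', '__cached__', '__doc__', '__file__', '__loader__', '__name__', '__package__', '__spec__', 'camera_params', 'close_job', 'read_camera', 'state', 'tip_reach']
{'camera_matrix': array([[440.76202993,   0.        , 314.99959628],
       [  0.        , 440.76202993, 198.80428642],
       [  0.        ,   0.        ,   1.        ]]), 'k1': -0.04433427862859001, 'world_to_cam': array([[-0.01680441, -0.99974775,  0.0149012 , -0.24107584],
       [-0.98154986,  0.01365588, -0.1907181 ,  0.56584144],
       [ 0.1904665 , -0.01783117, -0.98153174,  1.03553729],
       [ 0.        ,  0.        ,  0.        ,  1.        ]])}
{'camera_matrix': array([[479.15590062,   0.        , 320.96977398],
       [  0.        , 479.15590062, 199.35149585],
       [  0.        ,   0.        ,   1.        ]]), 'k1': -0.1064536081123862, 'world_to_cam': array([[ 0.21951739, -0.975592  ,  0.00568809, -0.37478779],
       [-0.48131193, -0.11336743, -0.86918735,  0.29693965],
       [ 0.84861708,  0.188064  , -0.49445019,  0.81505406],
       [ 0.        ,  0.        ,  0.        ,  1.        ]])}
```

View pics/top.png

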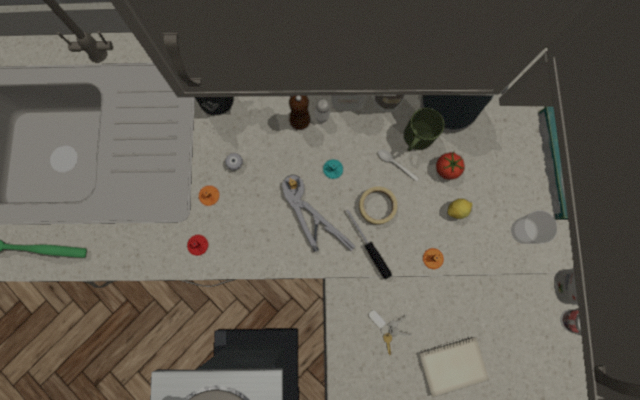

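View pics/scene.png

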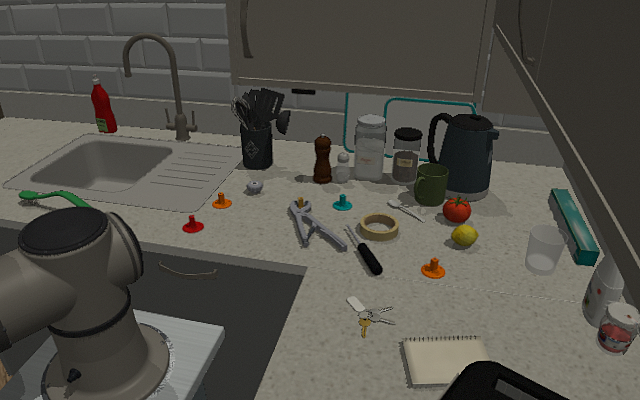

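Candidates for the spindle: brass in the pliers' jaws (293,183), turquoise (333,169), orange (208,196) and (433,258), red (198,245). Only the brass one, with the pliers round it, fits. I'll confirm this in a crop.

Run:
```python
from h import *
save("top","topc.png",(270,165,370,260),6)
```

```text
(no output)
```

View pics/topc.png

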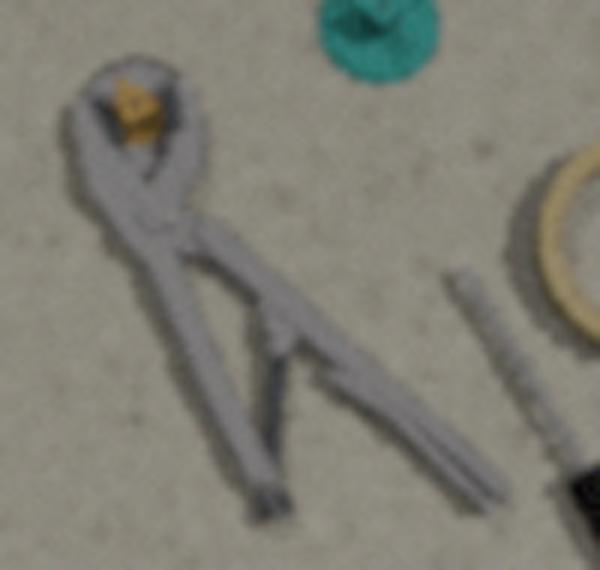

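The crop shows the brass square spindle at about (292.8,182) between the jaws. The fixed handle runs to (315,250), and the longer moving handle to (351.5,248).

Run:
```python
from h import *
c=np.array([[137,100],[163,262],[258,478],[270,510],[200,235],[330,360],[490,500],[270,320],[275,460]])
p=c/6+[270,165]-.4
w=pix2w("top",p,[.033]+[.018]*8);print(np.round(w,4))
S=w[0,:2];
d=w[2,:2]-w[1,:2];th=np.arctan2(d[1],d[0]);print("fixed dir",th)
ex=np.array([np.cos(th),np.sin(th)]);ey=np.array([-ex[1],ex[0]])
for q in w: print(np.round([(q[:2]-S)@ex,(q[:2]-S)@ey],4))
F=S+.120*ex-.015*ey; M=S+.12*ex+.034*ey
print("F",F,"M",M, "mid",(F+M)/2, tip_reach, state()["time"])
# others
o=pix2w("top",[[234,161],[208,196],[198,245],[333,169],[378,205]],[.028,.02,.02,.02,.02]);print(np.round(o,3)); print(np.round(o[:,:2]-S,3),np.linalg.norm(o[:,:2]-S,axis=1))
```

```text
[[ 0.6129 -0.1934  0.033 ]
 [ 0.5455 -0.2035  0.018 ]
 [ 0.4531 -0.2424  0.018 ]
 [ 0.4396 -0.2473  0.018 ]
 [ 0.557  -0.2193  0.018 ]
 [ 0.5025 -0.2737  0.018 ]
 [ 0.4423 -0.3396  0.018 ]
 [ 0.5199 -0.2486  0.018 ]
 [ 0.4605 -0.2497  0.018 ]]
fixed dir -2.7426589684718796
[0. 0.]
[ 0.066  -0.0169]
[ 0.1663 -0.0169]
[ 0.1806 -0.0177]
[0.0616 0.0022]
[0.133  0.0311]
[0.214  0.0684]
[0.1071 0.0147]
[ 0.1623 -0.0073]
F [ 0.49651653 -0.22619921] M [ 0.51554989 -0.27135152] mid [ 0.50603321 -0.24877537] 0.014 0.15
[[ 0.67  -0.043  0.028]
 [ 0.58   0.024  0.02 ]
 [ 0.455  0.045  0.02 ]
 [ 0.647 -0.298  0.02 ]
 [ 0.551 -0.412  0.02 ]]
[[ 0.057  0.151]
 [-0.033  0.217]
 [-0.158  0.239]
 [ 0.034 -0.105]
 [-0.062 -0.218]] [0.1611275  0.2194038  0.28599111 0.11055978 0.22682657]
```

Request:
{"api": "servo_tool", "payload": {
  "steps": [
    {"dx":-0.035,"dy":-0.0356,"dz":0.006},
    {"dx":-0.035,"dy":-0.0356,"dz":0.006},
    {"dx":-0.035,"dy":-0.0356,"dz":0.006},
    {"dx":-0.035,"dy":-0.0356,"dz":0.006},
    {"dx":-0.035,"dy":-0.0356,"dz":0.006},
    {"dx":-0.035,"dy":-0.0356,"dz":0.006},
    {"dx":-0.035,"dy":-0.0356,"dz":0.006},
    {"dx":-0.035,"dy":-0.0356,"dz":0.006}
  ]
}}

```text
validation failed for argument at $.st...
```

Request:
{"api": "servo_tool", "payload": {
  "steps": [
    {"dx":-0.035,"dy":-0.0356,"dz":0.006},
    {"dx":-0.035,"dy":-0.0356,"dz":0.006},
    {"dx":-0.035,"dy":-0.0356,"dz":0.006},
    {"dx":-0.035,"dy":-0.0356,"dz":0.006},
    {"dx":-0.035,"dy":-0.0356,"dz":0.006},
    {"dx":-0.035,"dy":-0.0356,"dz":0.006},
    {"dx":-0.035,"dy":-0.0356,"dz":0.006},
    {"dx":-0.035,"dy":-0.0356,"dz":0.006}
  ]
}}

```text
validation failed for argument at $.st...
```

Request:
{"api": "servo_tool", "payload": {
  "steps": [
    {"twist":-10},
    {"twist":-10},
    {"twist":-10},
    {"twist":-10},
    {"twist":-4.3},
    {"twist":0},
    {"twist":0}
  ]
}}

```text
validation failed for argument at $.st...
```

Run:
```python
from h import *
P=camera_params("wrist");save("wrist","w1.png")
s=state();print(s["time"],s["position"],s["tool_rot"],s["q"])
import pickle;pickle.dump(P,open("w1.pkl","wb"))
```

```text
0.2 [0.19209206 0.48836219 0.24033729] [-1.28845794e-04  1.86328416e-01  9.82487424e-01 -4.07097446e-04] [ 1.04995523e+00  3.42417203e-01  1.52463386e+00 -2.40042043e-05
  1.27539528e+00 -1.45986500e-01]
```

View pics/w1.png

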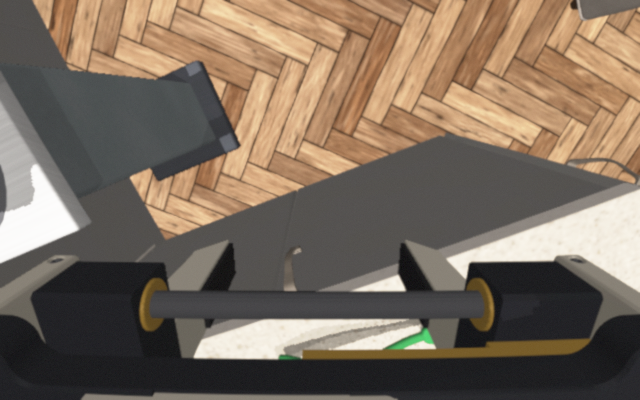

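The calls were refused and the arm hasn't moved: the picture shows only floor and the counter edge. Every row probably needs all five fields.

Request:
{"api": "servo_tool", "payload": {
  "steps": [
    {"dx":-0.035,"dy":-0.0356,"dz":0.006,"twist":0,"claw":-1},
    {"dx":-0.035,"dy":-0.0356,"dz":0.006,"twist":0,"claw":-1},
    {"dx":-0.035,"dy":-0.0356,"dz":0.006,"twist":0,"claw":-1},
    {"dx":-0.035,"dy":-0.0356,"dz":0.006,"twist":0,"claw":-1},
    {"dx":-0.035,"dy":-0.0356,"dz":0.006,"twist":0,"claw":-1},
    {"dx":-0.035,"dy":-0.0356,"dz":0.006,"twist":0,"claw":-1},
    {"dx":-0.035,"dy":-0.0356,"dz":0.006,"twist":0,"claw":-1},
    {"dx":-0.035,"dy":-0.0356,"dz":0.006,"twist":0,"claw":-1}
  ]
}}

```text
time: 1.2
position: [0.3489, 0.1195, 0.1927]
tool_rot: [0.0, 0.186, 0.983, 0.0]
wrist_force: [1.2, 0.1, -0.4]
gripper_width: 0.0919
grasp_force: 0.0
```

Request:
{"api": "servo_tool", "payload": {
  "steps": [
    {"dx":-0.035,"dy":-0.0356,"dz":0.006,"twist":0,"claw":-1},
    {"dx":-0.035,"dy":-0.0356,"dz":0.006,"twist":0,"claw":-1},
    {"dx":-0.035,"dy":-0.0356,"dz":0.006,"twist":0,"claw":-1},
    {"dx":-0.035,"dy":-0.0356,"dz":0.006,"twist":0,"claw":-1},
    {"dx":-0.035,"dy":-0.0356,"dz":0.006,"twist":0,"claw":-1},
    {"dx":-0.035,"dy":-0.0356,"dz":0.006,"twist":0,"claw":-1},
    {"dx":-0.035,"dy":-0.0356,"dz":0.006,"twist":0,"claw":-1},
    {"dx":-0.035,"dy":-0.0356,"dz":0.006,"twist":0,"claw":-1}
  ]
}}

```text
time: 2.2
position: [0.5052, -0.2481, 0.1443]
tool_rot: [-0.0, 0.186, 0.982, 0.0]
wrist_force: [-0.1, 0.4, 1.2]
gripper_width: 0.0917
grasp_force: 0.0
```

Request:
{"api": "servo_tool", "payload": {
  "steps": [
    {"dx":0,"dy":0,"dz":0,"twist":-10,"claw":-1},
    {"dx":0,"dy":0,"dz":0,"twist":-10,"claw":-1},
    {"dx":0,"dy":0,"dz":0,"twist":-10,"claw":-1},
    {"dx":0,"dy":0,"dz":0,"twist":-10,"claw":-1},
    {"dx":0,"dy":0,"dz":0,"twist":-4.3,"claw":-1},
    {"dx":0,"dy":0,"dz":0,"twist":0,"claw":-1}
  ]
}}

```text
time: 2.95
position: [0.5047, -0.2465, 0.1445]
tool_rot: [-0.0, -0.197, 0.98, 0.0]
wrist_force: [-1.2, -0.7, 0.4]
gripper_width: 0.0922
grasp_force: 0.0
```

Run:
```python
from h import *
P=camera_params("wrist");save("wrist","w2.png")
s=state();print(s["time"],s["position"],s["tool_rot"],s["q"],s["wrist_force"])
import pickle;pickle.dump(P,open("w2.pkl","wb"))
```

```text
3.0 [ 0.50472178 -0.24643053  0.1445143 ] [-1.02401422e-04 -1.97045501e-01  9.80394324e-01  1.69021224e-04] [-5.90700579e-01  5.00047848e-01  1.55707117e+00  1.04965690e-04
  1.08485783e+00 -2.55823280e+00] [0.62358238 0.53462556 0.47720619]
```

View pics/w2.png

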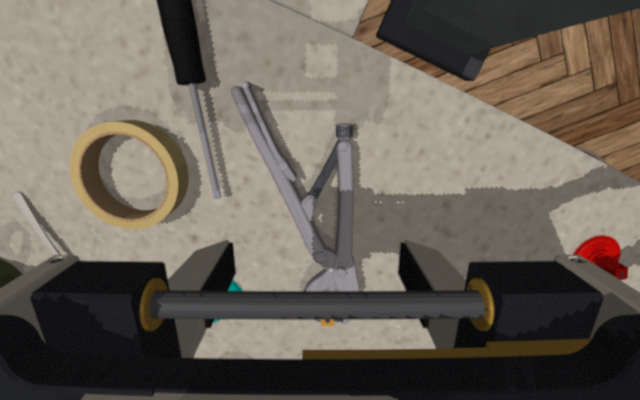

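The wrist view shows the fixed handle at (345,145)-(343,255) with the screw end at (345,127). The moving handle's tail is at (238,90), and the screwdriver tip at (217,195).

Run:
```python
from h import *
import pickle;P=pickle.load(open("w2.pkl","rb"))
w=pix2w("wrist",[[345,150],[344,235],[345,127],[237,90],[306,215],[217,195]],[.018]*4+[.018,.005],P)[:,:2]
S=np.array([.6129,-.1934]);th=-2.7427
s=state();q=s["tool_rot"];from scipy.spatial.transform import Rotation as Ro
R=Ro.from_quat(np.r_[q[1:],q[0]]).as_matrix();print(R.round(3))
d=w[0]-w[1];print("fixed dir",np.arctan2(d[1],d[0]))
ex=np.array([np.cos(th),np.sin(th)]);ey=np.array([-ex[1],ex[0]])
print(w.round(4));print(np.c_[(w-S)@ex,(w-S)@ey].round(4))
```

```text
[[-0.922 -0.386 -0.   ]
 [-0.386  0.922  0.   ]
 [ 0.     0.    -1.   ]]
fixed dir -2.728755060785813
[[ 0.4567 -0.2407]
 [ 0.5289 -0.209 ]
 [ 0.4391 -0.2486]
 [ 0.4459 -0.3414]
 [ 0.5242 -0.249 ]
 [ 0.5426 -0.332 ]]
[[ 0.1623 -0.0171]
 [ 0.0835 -0.0182]
 [ 0.1816 -0.0167]
 [ 0.2114  0.0715]
 [ 0.1034  0.0168]
 [ 0.1186  0.1004]]
```

Request:
{"api": "servo_tool", "payload": {
  "steps": [
    {"dx":0,"dy":0.001,"dz":0.025,"twist":0,"claw":-1},
    {"dx":0,"dy":0,"dz":0.025,"twist":0,"claw":-1},
    {"dx":0,"dy":0,"dz":0.025,"twist":0,"claw":-1},
    {"dx":0,"dy":0,"dz":0.025,"twist":0,"claw":-1},
    {"dx":0,"dy":0,"dz":0.018,"twist":0,"claw":-1},
    {"dx":0,"dy":0,"dz":0.009,"twist":0,"claw":-0.6},
    {"dx":0,"dy":0,"dz":0,"twist":0,"claw":-0.4},
    {"dx":0,"dy":0,"dz":0,"twist":0,"claw":-0.35}
  ],
  "grip_force": 15
}}

```text
time: 4.0
position: [0.505, -0.246, 0.0184]
tool_rot: [0.001, -0.198, 0.98, -0.001]
wrist_force: [0.2, -2.4, -0.5]
gripper_width: 0.0666
grasp_force: 0.8
```

Request:
{"api": "servo_tool", "payload": {
  "steps": [
    {"dx":0,"dy":0,"dz":0.001,"twist":0,"claw":-0.3},
    {"dx":0,"dy":0.002,"dz":0,"twist":0,"claw":-0.25},
    {"dx":0,"dy":0.002,"dz":0,"twist":0,"claw":-0.2},
    {"dx":0,"dy":0.001,"dz":0,"twist":0,"claw":-0.15},
    {"dx":0,"dy":0.001,"dz":0,"twist":0,"claw":-0.1},
    {"dx":0,"dy":0,"dz":0,"twist":0,"claw":-0.1}
  ],
  "grip_force": 16
}}

```text
time: 4.75
position: [0.5029, -0.2417, 0.0182]
tool_rot: [0.001, -0.197, 0.98, -0.002]
wrist_force: [-2.0, -5.3, 5.1]
gripper_width: 0.0528
grasp_force: 15.1
```

Request:
{"api": "servo_tool", "payload": {
  "steps": [
    {"dx":0,"dy":0.001,"dz":0,"twist":0,"claw":0},
    {"dx":0,"dy":0.001,"dz":0,"twist":0,"claw":0.05},
    {"dx":0,"dy":0,"dz":0,"twist":0,"claw":0.08},
    {"dx":0,"dy":0,"dz":0,"twist":0,"claw":0.1}
  ],
  "grip_force": 22
}}

```text
time: 5.25
position: [0.5016, -0.2383, 0.0172]
tool_rot: [0.0, -0.198, 0.98, -0.0]
wrist_force: [-1.4, -0.5, 4.5]
gripper_width: 0.0416
grasp_force: 20.0
```

Request:
{"api": "servo_tool", "payload": {
  "steps": [
    {"dx":0,"dy":0,"dz":0,"twist":0,"claw":0.15},
    {"dx":0,"dy":0,"dz":0,"twist":0,"claw":0.15},
    {"dx":0,"dy":0,"dz":0,"twist":0,"claw":0.15},
    {"dx":0,"dy":0,"dz":0,"twist":0,"claw":0.15}
  ],
  "grip_force": 24
}}

```text
time: 5.75
position: [0.5016, -0.2383, 0.0172]
tool_rot: [0.0, -0.198, 0.98, -0.0]
wrist_force: [-1.1, -0.3, 6.8]
gripper_width: 0.0416
grasp_force: 24.0
```

Run:
```python
from h import *
save("top","t3.png",(270,165,370,260),6)
s=state();print(s["time"],s["position"],s["tool_rot"],s["gripper_width"],s["grasp_force"],s["wrist_force"])
```

```text
5.8 [ 0.50156424 -0.23829399  0.01716449] [ 2.16229802e-04 -1.98209389e-01  9.80159634e-01 -2.89372588e-04] 0.041233041606830195 24.00330126285553 [-0.9752322   0.36454857  5.02365131]
```

View pics/t3.png

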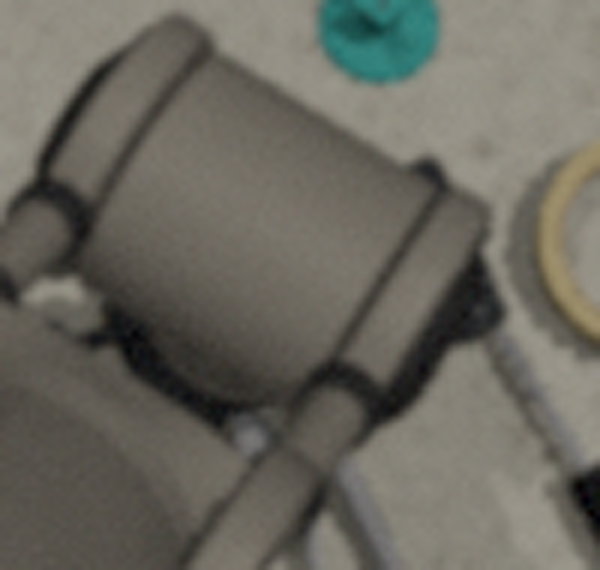

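Request:
{"api": "servo_tool", "payload": {
  "steps": [
    {"dx":-0.0002,"dy":0.0063,"dz":0,"twist":3,"claw":0.15},
    {"dx":-0.0007,"dy":0.0125,"dz":0,"twist":6,"claw":0.15},
    {"dx":-0.0007,"dy":0.0125,"dz":0,"twist":6,"claw":0.15},
    {"dx":-0.0007,"dy":0.0125,"dz":0,"twist":6,"claw":0.15},
    {"dx":-0.0007,"dy":0.0125,"dz":0,"twist":6,"claw":0.15},
    {"dx":-0.0007,"dy":0.0125,"dz":0,"twist":6,"claw":0.15}
  ],
  "grip_force": 16
}}

```text
time: 6.55
position: [0.4932, -0.1712, 0.0171]
tool_rot: [-0.001, 0.09, 0.996, -0.001]
wrist_force: [-6.6, -6.3, 8.0]
gripper_width: 0.0412
grasp_force: 16.1
```

Request:
{"api": "servo_tool", "payload": {
  "steps": [
    {"dx":-0.0007,"dy":0.0125,"dz":0,"twist":6,"claw":0.15},
    {"dx":-0.0007,"dy":0.0125,"dz":0,"twist":6,"claw":0.15},
    {"dx":-0.0007,"dy":0.0125,"dz":0,"twist":6,"claw":0.15},
    {"dx":-0.0007,"dy":0.0125,"dz":0,"twist":6,"claw":0.15},
    {"dx":-0.0007,"dy":0.0125,"dz":0,"twist":6,"claw":0.15}
  ]
}}

```text
time: 7.18
position: [0.5185, -0.1147, 0.0171]
tool_rot: [-0.002, 0.344, 0.939, -0.001]
wrist_force: [-9.5, -4.8, 11.2]
gripper_width: 0.0421
grasp_force: 16.0
```

Request:
{"api": "servo_tool", "payload": {
  "steps": [
    {"dx":-0.0007,"dy":0.0125,"dz":-0.0005,"twist":6,"claw":0.15},
    {"dx":-0.0007,"dy":0.0125,"dz":-0.0005,"twist":6,"claw":0.15},
    {"dx":-0.0005,"dy":0.0085,"dz":0,"twist":4,"claw":0.15},
    {"dx":-0.0002,"dy":0.0063,"dz":0,"twist":3,"claw":0.15}
  ]
}}

```text
time: 7.68
position: [0.5482, -0.0884, 0.0171]
tool_rot: [-0.003, 0.494, 0.869, -0.001]
wrist_force: [-11.0, -1.8, 7.5]
gripper_width: 0.0417
grasp_force: 16.0
```

Request:
{"api": "servo_tool", "payload": {
  "steps": [
    {"dx":-0.0002,"dy":0.0063,"dz":0,"twist":3,"claw":0.15},
    {"dx":-0.0002,"dy":0.0063,"dz":0,"twist":3,"claw":0.15},
    {"dx":0,"dy":0.002,"dz":0,"twist":1,"claw":0.15}
  ]
}}

```text
time: 8.05
position: [0.5604, -0.081, 0.0169]
tool_rot: [-0.005, 0.546, 0.838, -0.001]
wrist_force: [-10.8, 2.5, 9.7]
gripper_width: 0.0418
grasp_force: 15.7
```

Request:
{"api": "servo_tool", "payload": {
  "steps": [
    {"dx":0,"dy":0.004,"dz":0,"twist":2,"claw":0.15},
    {"dx":0,"dy":0.002,"dz":0,"twist":1,"claw":0.15},
    {"dx":0,"dy":0,"dz":0,"twist":0,"claw":0.15}
  ]
}}

```text
time: 8.43
position: [0.5657, -0.0783, 0.0169]
tool_rot: [-0.005, 0.568, 0.823, -0.001]
wrist_force: [-10.7, 4.3, 8.0]
gripper_width: 0.0419
grasp_force: 15.7
```

Request:
{"api": "servo_tool", "payload": {
  "steps": [
    {"dx":0.001,"dy":0.003,"dz":0,"twist":1.5,"claw":0.15},
    {"dx":0.001,"dy":0.003,"dz":0,"twist":1.5,"claw":0.15},
    {"dx":0,"dy":0,"dz":0,"twist":0,"claw":0.15}
  ]
}}

```text
time: 8.8
position: [0.5718, -0.0758, 0.017]
tool_rot: [-0.003, 0.589, 0.808, -0.001]
wrist_force: [-7.7, -0.6, 4.2]
gripper_width: 0.0417
grasp_force: 15.8
```

Request:
{"api": "servo_tool", "payload": {
  "steps": [
    {"dx":0,"dy":0.004,"dz":0,"twist":2,"claw":0.15},
    {"dx":0,"dy":0.004,"dz":0,"twist":2,"claw":0.15},
    {"dx":0,"dy":0,"dz":0,"twist":0,"claw":0.15}
  ]
}}

```text
time: 9.18
position: [0.5792, -0.0735, 0.017]
tool_rot: [-0.003, 0.616, 0.787, -0.002]
wrist_force: [-9.6, -1.3, 5.7]
gripper_width: 0.042
grasp_force: 16.0
```

Request:
{"api": "servo_tool", "payload": {
  "steps": [
    {"dx":0,"dy":0.004,"dz":0,"twist":2,"claw":0.15},
    {"dx":0,"dy":0,"dz":0,"twist":0,"claw":0.15},
    {"dx":0,"dy":0,"dz":0,"twist":0,"claw":0.15}
  ]
}}

```text
time: 9.55
position: [0.5827, -0.0726, 0.0169]
tool_rot: [-0.003, 0.63, 0.777, -0.002]
wrist_force: [-10.8, -1.2, 7.4]
gripper_width: 0.0416
grasp_force: 16.1
```

Run:
```python
from h import *
a=read_camera("scene")[120:280,180:380,::-1];b=read_camera("top")[110:270,180:380,::-1]
im=np.vstack([a,b]);cv2.imwrite("pics/c4.png",cv2.resize(im,None,fx=1.85*2/2,fy=1.85,interpolation=cv2.INTER_CUBIC))
cv2.imwrite("pics/c5.png",cv2.resize(a,None,fx=3.7,fy=3.7,interpolation=cv2.INTER_CUBIC))
```

```text
(no output)
```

View pics/c5.png

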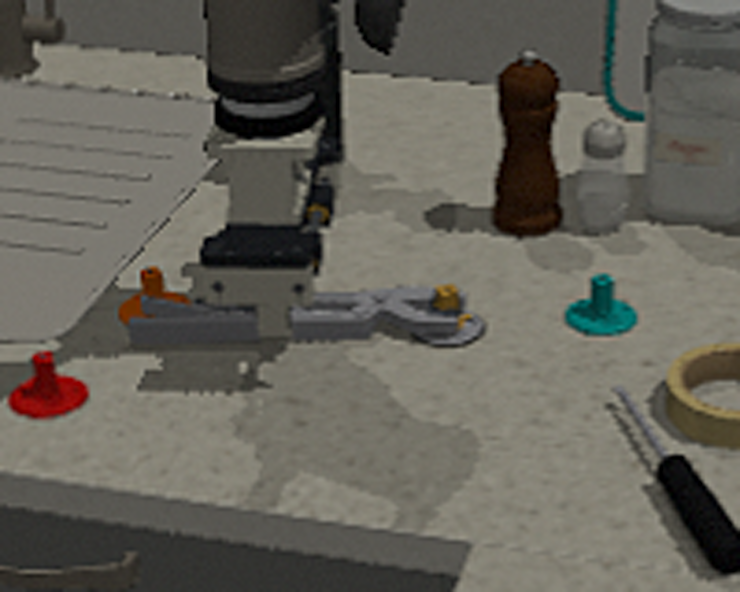

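The scene view shows the pliers locked round the spindle at (447,297), with their tail beside the orange part at (152,290). I'll check the turn in the top view.

Run:
```python
from h import *
a=sum(read_camera("top").astype(float) for _ in range(6))/6
im=a.astype(np.uint8)[:,:,::-1]
np.save("t6.npy",a)
l=cv2.resize(im[165:215,190:320],None,fx=6,fy=6,interpolation=cv2.INTER_CUBIC)
l=cv2.convertScaleAbs(l,alpha=1.4)
cur=cv2.resize(im[170:200,280:310],None,fx=10,fy=10,interpolation=cv2.INTER_CUBIC)
ini=cv2.resize(cv2.imread("pics/top.png")[170:200,280:310],None,fx=10,fy=10,interpolation=cv2.INTER_CUBIC)
r=np.zeros((600,780,3),np.uint8);r[:300]=l;r[300:,:300]=ini;r[300:,320:620]=cur
r[300:]=cv2.convertScaleAbs(r[300:],alpha=1.5)
cv2.imwrite("pics/t6.png",r);print(state()["time"])
```

```text
9.95
```

View pics/t6.png

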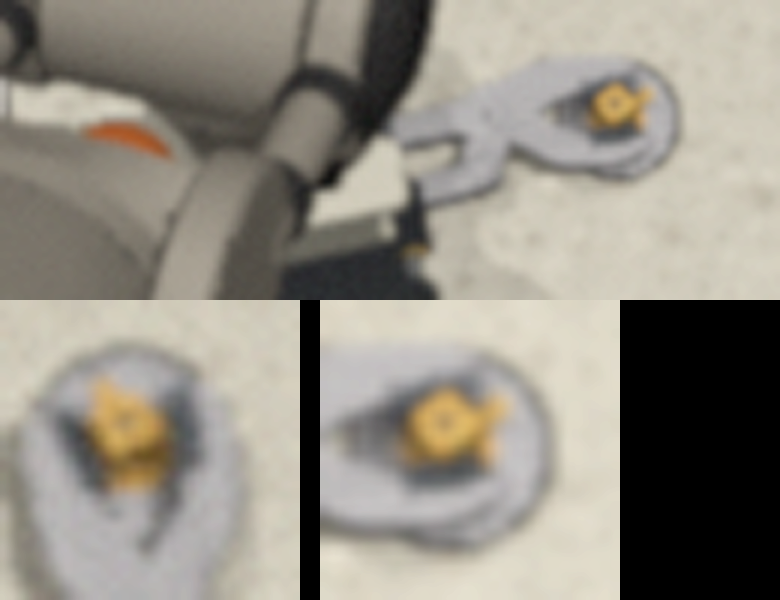

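The spindle's pointer turned from about 125° to about 18° in the image, so it has followed the pliers without slipping and isn't at the stop yet. I'll go on.

Request:
{"api": "servo_tool", "payload": {
  "steps": [
    {"dx":0.0005,"dy":0.004,"dz":0,"twist":2,"claw":0.15},
    {"dx":0,"dy":0.002,"dz":0,"twist":1,"claw":0.15},
    {"dx":0,"dy":0,"dz":0,"twist":0,"claw":0.15}
  ]
}}

```text
time: 10.32
position: [0.5841, -0.073, 0.0166]
tool_rot: [-0.007, 0.65, 0.76, -0.006]
wrist_force: [-24.4, -12.1, 16.1]
gripper_width: 0.0427
grasp_force: 16.4
```

Run:
```python
from h import *
import pickle
pickle.dump(camera_params("wrist"),open("w7.pkl","wb"));save("wrist","w7.png",(100,0,500,300),2)
s=state();print(s["time"],s["position"],s["wrist_force"])
```

```text
10.375 [ 0.58411126 -0.07300659  0.01657471] [-23.64271693 -12.90835874  14.9102694 ]
```

View pics/w7.png

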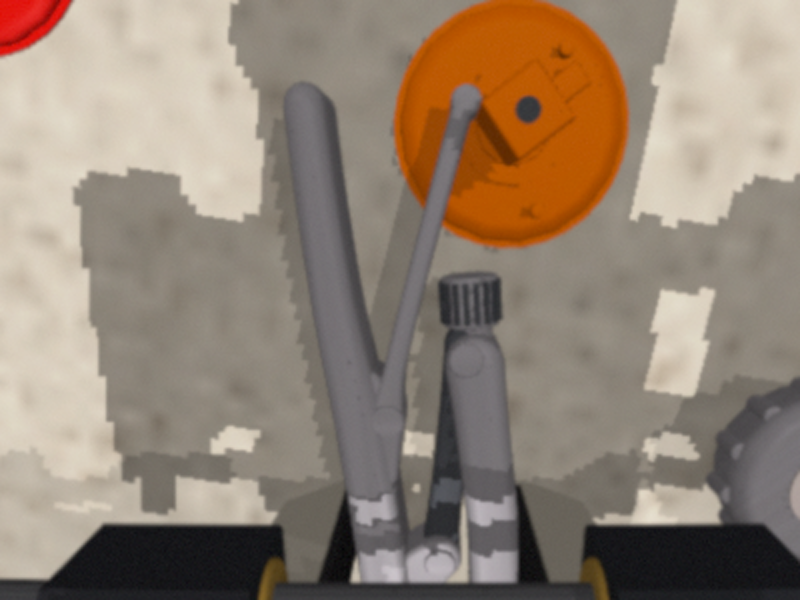

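The wrist view shows the release lever tip (465,100) resting against the orange post's corner (480,110), so this force may come from the decoy. I'll check the real spindle turn using its pointer tab, triangulated.

Run:
```python
from h import *
from scipy.optimize import least_squares
def proj(n,X):
    P=camera_params(n);T=np.array(P["world_to_cam"]);r=cv2.Rodrigues(T[:3,:3])[0]
    return cv2.projectPoints(np.array(X,float).reshape(-1,1,3),r,T[:3,3],np.array(P["camera_matrix"]),np.array([P["k1"],0,0,0.]))[0][:,0]
top=(298,180.3);sc=(305.7,207)
s=least_squares(lambda X:(proj("top",X)-top).ravel().tolist()+(proj("scene",X)-sc).ravel().tolist(),[.61,-.19,.01]);print("tab",s.x,s.cost)
for z in(.033,.02,.01,.004):
    i=pix2w("top",[[290,178.5],[298,180.3]],z)[:,:2]-[.6129,-.1934]
    print(z,np.degrees(np.arctan2(i[:,1],i[:,0])).round(1),np.linalg.norm(i,axis=1).round(4))
# brass masks
def mask(im,x0,y0,x1,y1):
    h=cv2.cvtColor(im[y0:y1,x0:x1],cv2.COLOR_BGR2HSV)
    m=(h[...,1]>110)&(h[...,0]>10)&(h[...,0]<28)&(h[...,2]>60)
    print("\n".join("".join("#" if v else "." for v in r) for r in m));print()
mask(cv2.imread("pics/top.png"),285,172,305,195)
mask(np.load("t6.npy").astype(np.uint8)[:,:,::-1].copy(),285,172,305,195)
mask(cv2.imread("pics/scene.png"),292,190,318,215)
s2=read_camera("scene")[:,:,::-1].copy();mask(s2,292,190,318,215)
```

```text
tab [ 6.22410119e-01 -2.04394766e-01 -1.39508823e-04] 1.0503753647463712
0.033 [ 39.9 -80.6] [0.0096 0.0144]
0.02 [ 32.3 -68.6] [0.0124 0.015 ]
0.01 [ 28.6 -60.3] [0.0147 0.0158]
0.004 [ 26.8 -55.7] [0.0161 0.0165]
....................
....................
....................
....................
....................
....................
....................
.....#..............
.....####...........
.....######.........
....#######.........
....########........
....########........
.....#######........
......######........
......#####.........
.......##...........
....................
....................
....................
....................
....................
....................

....................
....................
....................
....................
....................
....................
....................
.......#............
.....#####..........
....#########.......
....########........
....########........
....########........
....#####...........
....................
....................
....................
....................
....................
..
[... 733 characters left out ...]
........................

..........................
..........................
..........................
..........................
..........................
..........................
..........................
......#####...............
......######..............
......#####...............
.......#####..............
.......#####..............
.....#######..............
.......##.##..............
..........................
.............##...........
............##............
............#.............
............#.............
..........................
..........................
..........................
..........................
..........................
..........................
```

The tab, which sits at flange height, has turned only about 82-90° while the pliers have turned about 100°. So the valve is already at its stop and the jaws have begun to cam. I'll ease back until the load is gone.

Request:
{"api": "servo_tool", "payload": {
  "steps": [
    {"dx":0,"dy":-0.004,"dz":0,"twist":-2,"claw":0.15},
    {"dx":0,"dy":-0.004,"dz":0,"twist":-2,"claw":0.15},
    {"dx":0,"dy":0,"dz":0,"twist":0,"claw":0.15}
  ]
}}

```text
time: 10.8
position: [0.5811, -0.073, 0.0169]
tool_rot: [-0.003, 0.623, 0.782, -0.002]
wrist_force: [-8.2, -4.0, 3.9]
gripper_width: 0.042
grasp_force: 15.8
```

Request:
{"api": "servo_tool", "payload": {
  "steps": [
    {"dx":0,"dy":-0.004,"dz":0,"twist":-2,"claw":0.15},
    {"dx":0,"dy":0,"dz":0,"twist":0,"claw":0.15}
  ]
}}

```text
time: 11.05
position: [0.5777, -0.0738, 0.017]
tool_rot: [-0.002, 0.61, 0.793, -0.001]
wrist_force: [-6.1, -3.5, 3.8]
gripper_width: 0.0417
grasp_force: 15.8
```

Request:
{"api": "servo_tool", "payload": {
  "steps": [
    {"dx":0,"dy":-0.004,"dz":0,"twist":-2,"claw":0.15},
    {"dx":0,"dy":0,"dz":0,"twist":0,"claw":0.15}
  ]
}}

```text
time: 11.3
position: [0.5742, -0.0748, 0.017]
tool_rot: [-0.002, 0.596, 0.803, -0.001]
wrist_force: [-6.3, -2.5, 2.4]
gripper_width: 0.0419
grasp_force: 15.8
```

Request:
{"api": "servo_tool", "payload": {
  "steps": [
    {"dx":0,"dy":-0.004,"dz":0,"twist":-2,"claw":0.15},
    {"dx":0,"dy":0,"dz":0,"twist":0,"claw":0.15}
  ]
}}

```text
time: 11.55
position: [0.5707, -0.0759, 0.0171]
tool_rot: [-0.002, 0.582, 0.813, -0.001]
wrist_force: [-4.7, -3.1, 1.3]
gripper_width: 0.0416
grasp_force: 15.9
```

Request:
{"api": "servo_tool", "payload": {
  "steps": [
    {"dx":0,"dy":-0.002,"dz":0,"twist":-1,"claw":0.15},
    {"dx":0,"dy":0,"dz":0,"twist":0,"claw":0.15}
  ]
}}

```text
time: 11.8
position: [0.5693, -0.0763, 0.0171]
tool_rot: [-0.001, 0.575, 0.818, -0.001]
wrist_force: [-5.4, -2.2, -0.3]
gripper_width: 0.0414
grasp_force: 15.8
```

Request:
{"api": "servo_tool", "payload": {
  "steps": [
    {"dx":0,"dy":-0.003,"dz":0,"twist":-1.5,"claw":0.15},
    {"dx":0,"dy":0,"dz":0,"twist":0,"claw":0.15},
    {"dx":0,"dy":0,"dz":0,"twist":0,"claw":0.15}
  ]
}}

```text
time: 12.18
position: [0.5668, -0.0772, 0.0172]
tool_rot: [-0.001, 0.564, 0.826, -0.0]
wrist_force: [-5.5, -0.8, -2.7]
gripper_width: 0.0418
grasp_force: 15.9
```

Run:
```python
from h import *
s=state();print(s["time"],s["position"],s["wrist_force"],s["moment"])
def mask(im,x0,y0,x1,y1):
    h=cv2.cvtColor(im[y0:y1,x0:x1],cv2.COLOR_BGR2HSV)
    m=(h[...,1]>110)&(h[...,0]>10)&(h[...,0]<28)&(h[...,2]>60)
    print("\n".join("".join("#" if v else "." for v in r) for r in m));print()
a=sum(read_camera("top").astype(float) for _ in range(6))/6
b=read_camera("scene")[:,:,::-1].copy()
np.save("t8.npy",a)
im=a.astype(np.uint8)[:,:,::-1].copy()
mask(im,285,172,305,195);mask(b,292,190,318,215)
cur=cv2.convertScaleAbs(cv2.resize(im[170:200,280:310],None,fx=12,fy=12,interpolation=cv2.INTER_CUBIC),alpha=1.5)
p=np.load("t6.npy").astype(np.uint8)[170:200,280:310,::-1]
p=cv2.convertScaleAbs(cv2.resize(p,None,fx=12,fy=12,interpolation=cv2.INTER_CUBIC),alpha=1.5)
cv2.imwrite("pics/t8.png",np.hstack([p,cur]))
```

```text
12.175 [ 0.56681842 -0.07719074  0.01721318] [-5.46226528 -0.76713375 -2.72035092] [-0.206929    0.95417901 -0.13727763]
....................
....................
....................
....................
....................
....................
....................
.......##...........
.....#####..........
....#########.......
....########........
....########........
....########........
....#####...........
....................
....................
....................
....................
....................
....................
....................
....................
....................

..........................
..........................
..........................
..........................
..........................
..........................
..........................
......#####...............
......######..............
......######..............
.......#####..............
......######..............
.....#######..............
.......###................
..........................
.............##...........
.............#............
............#.............
..........................
..........................
..........................
..........................
..........................
..........................
..........................
```

View pics/t8.png

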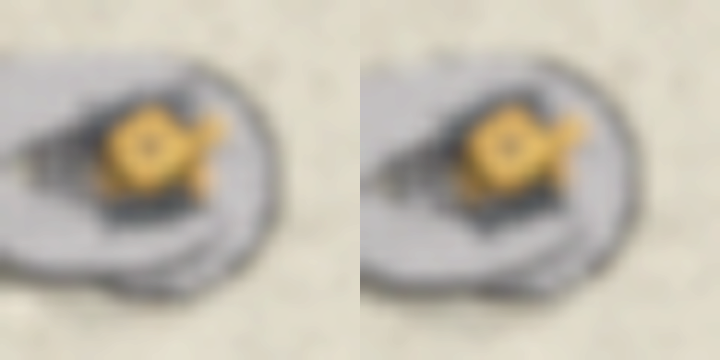

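The tab and spindle haven't moved while the pliers eased back about 10° to line up, so the valve stays shut. The picture budget is used up, so from here I work by numbers.

Run:
```python
from h import *
import pickle;P=pickle.load(open("w7.pkl","rb"))
pts=np.array([[470,355],[492,560],[470,275],[305,100],[347,330],[465,95],[388,410],[528,110]])/2+[100,0]
z=[.02,.02,.016,.02,.02,.019,.019,.033]
w=pix2w("wrist",pts,z,P)[:,:2];S=np.array([.6129,-.1934])
d=w[0]-w[1];th=np.arctan2(d[1],d[0]);print(np.degrees(th))
for t in(th,np.radians(103)):
    ex=np.array([np.cos(t),np.sin(t)]);ey=np.array([-ex[1],ex[0]])
    print(np.c_[(w-S)@ex,(w-S)@ey].round(4).tolist())
print(w.round(4).tolist())
```

```text
105.93521354344277
[[0.172, -0.0206], [0.1184, -0.0206], [0.1894, -0.0226], [0.2293, 0.0072], [0.1811, 0.0063], [0.2262, -0.0254], [0.1608, -0.0001], [0.2203, -0.036]]
[[0.1729, -0.0118], [0.1193, -0.0145], [0.1903, -0.0129], [0.2287, 0.0189], [0.1805, 0.0155], [0.2272, -0.0138], [0.1606, 0.0082], [0.2219, -0.0247]]
[[0.5855, -0.0223], [0.6002, -0.0739], [0.5826, -0.005], [0.543, 0.0251], [0.5572, -0.021], [0.5752, 0.0311], [0.5688, -0.0387], [0.5871, 0.0283]]
```

Request:
{"api": "servo_tool", "payload": {
  "steps": [
    {"dx":0,"dy":0,"dz":0,"twist":0,"claw":0},
    {"dx":0,"dy":0,"dz":0,"twist":0,"claw":-0.2},
    {"dx":0,"dy":0,"dz":-0.03,"twist":0,"claw":-0.3},
    {"dx":0,"dy":0,"dz":-0.03,"twist":0,"claw":-0.3},
    {"dx":0.03,"dy":0,"dz":-0.03,"twist":0,"claw":-0.3},
    {"dx":0,"dy":0,"dz":0,"twist":0,"claw":-0.3}
  ]
}}

```text
time: 13.28
position: [0.5587, -0.0486, 0.1107]
tool_rot: [0.003, 0.563, 0.826, 0.002]
wrist_force: [-0.8, -0.4, -0.4]
gripper_width: 0.0597
grasp_force: 0.0
```

Run:
```python
from h import *
import pickle
s=state();print(s["time"],s["position"],s["tool_rot"],s["wrist_force"],s["gripper_width"])
P=camera_params("wrist");a=read_camera("wrist");pickle.dump((P,a),open("w9.pkl","wb"))
g=cv2.cvtColor(a,cv2.COLOR_RGB2HSV)
# ascii: orange 'o', dark/gray levels
gr=cv2.cvtColor(a,cv2.COLOR_RGB2GRAY)
for r in range(0,300,6):
    print("%3d "%r+"".join('o' if (g[r,c,1]>180 and g[r,c,2]>90) else " .:-=+*%@"[8-gr[r,c]*9//256] for c in range(170,440,3)))
```

```text
13.275 [ 0.55867761 -0.04861207  0.11067767] [0.00324406 0.56331278 0.82623592 0.00154672] [-0.76773712 -0.37516191 -0.40043474] 0.05973024574611791<stdin>:9: RuntimeWarning: overflow encountered in scalar multiply
Traceback (most recent call last):
OverflowError: Python integer 256 out of bounds for uint8
```

Run:
```python
from h import *
import pickle
P,a=pickle.load(open("w9.pkl","rb"));a=a.astype(int)
# metal: blue >= green ; counter: red>blue
for r in range(0,270,5):
    print("%3d "%r+"".join('o' if a[r,c,0]-a[r,c,2]>80 else ('#' if a[r,c,0]-a[r,c,2]<4 else '.') for c in range(200,420,2)))
```

```text
0 .....ooooooooooooooooooooooooooo..............................................................................
  5 ...ooooooooooooooooooooooooooooooo............................................................................
 10 ..ooooooooooooooooooooooooooooooooo...........................................................................
 15 .ooooooooooooooooo..ooooooooooooooooo.........................................................................
 20 ooooooooooo.##.oooo..oooooooooooooooo.........................................................................
 25 oooooooooooooooooooo..oooooooooooooooo........................................................................
 30 oooooooooooooooooo.oo..ooooooooooooooo........................................................................
 35 .oooooooooooooo.o.o..o.ooooooooooooooo........................................................................
 40 .oooooooooooooooooooooooooooooooooooo.........................................................................
 45 ..ooooooooooooooooooooooooooooooooooo..........................
[... 4407 characters left out ...]
..........
240 ..........................................########...#####..#######...........................................
245 .............................##............###############..########...................#......................
250 ............................###............###############..#######...................###.....................
255 ...........................#.##............##############...########..................####....................
260 ..........................#####............############.....########..................#####...................
265 #######..................###.##.............#########.......########..................######..................
```

Run:
```python
from h import *
import pickle
P,a=pickle.load(open("w9.pkl","rb"))
w=pix2w("wrist",[[278,108],[322,113],[278,130],[317,130],[325,185],[334,250],[331,165]],[.02,.019,.02,.019,.02,.02,.016],P)[:,:2];S=np.array([.6129,-.1934])
d=w[4]-w[5];th=np.arctan2(d[1],d[0]);print(np.degrees(th),w.round(4).tolist())
ang=np.degrees(np.arctan2(*(w[6]-S)[::-1]));print("screw angle",ang, "pliers",ang+np.degrees(13.5/186))
t=np.radians(111.3);ex=np.array([np.cos(t),np.sin(t)]);ey=np.array([-ex[1],ex[0]])
print(np.c_[(w-S)@ex,(w-S)@ey].round(4).tolist())
s=state();q=s["tool_rot"];from scipy.spatial.transform import Rotation as Ro
R=Ro.from_quat(np.r_[q[1:],q[0]]).as_matrix();print(R.round(3))
print(((np.c_[w,[0.01]*7]-s["position"])@R).round(4).tolist())
```

```text
119.50252705227037 [[0.5061, 0.0139], [0.5366, 0.022], [0.5112, -0.0006], [0.5376, 0.0095], [0.5584, -0.0266], [0.5858, -0.0751], [0.5573, -0.0113]]
screw angle 106.98236598445988 pliers 111.14093062653843
[[0.2319, 0.0242], [0.2284, -0.0071], [0.2165, 0.0247], [0.2164, -0.0036], [0.1752, -0.0098], [0.1201, -0.0177], [0.1899, -0.0143]]
[[-0.365  0.931  0.005]
 [ 0.931  0.365 -0.001]
 [-0.003  0.004 -1.   ]]
[[0.078, -0.0258, 0.0989], [0.0745, 0.0056, 0.099], [0.0626, -0.0263, 0.0989], [0.0625, 0.002, 0.099], [0.0213, 0.0081, 0.0992], [-0.0339, 0.0159, 0.0993], [0.036, 0.0127, 0.0991]]
```

Request:
{"api": "servo_tool", "payload": {
  "steps": [
    {"dx":0.03,"dy":-0.006,"dz":0,"twist":0,"claw":-0.03},
    {"dx":0.0325,"dy":-0.0065,"dz":0,"twist":0,"claw":-0.03},
    {"dx":0,"dy":0,"dz":0.03,"twist":0,"claw":-0.03},
    {"dx":0,"dy":0,"dz":0.03,"twist":0,"claw":-0.03},
    {"dx":0,"dy":0,"dz":0,"twist":0,"claw":-0.03}
  ],
  "grip_force": 12
}}

```text
time: 13.95
position: [0.521, 0.0039, 0.0452]
tool_rot: [-0.002, 0.564, 0.826, -0.001]
wrist_force: [-0.2, -0.5, 0.6]
gripper_width: 0.0474
grasp_force: 0.0
```

Run:
```python
from h import *
s=state();print(s["time"],s["position"],s["tool_rot"],s["wrist_force"],s["gripper_width"])
a=read_camera("wrist").astype(int)
for r in range(150,330,5):
    print("%3d "%r+"".join('o' if a[r,c,0]-a[r,c,2]>80 else ('#' if a[r,c,0]-a[r,c,2]<4 else '.') for c in range(200,440,2)))
```

```text
13.95 [0.52104333 0.00389631 0.04524335] [-0.00220158  0.56421178  0.82562646 -0.00108304] [-0.16133272 -0.51386705  0.55758429] 0.04736533701873037
150 .....ooooooooooooooooooooooooooooooooooooooo............................................................................
155 .......ooooooooooooooooooooooooooooooooooo..............................................................................
160 ..........oooooooooooooooooooooooooooooo................................................................................
165 ..............oooooooooooooooooooooo....................................................................................
170 ....................oooooooooo..........................................................................................
175 ........................................................................................................................
180 ........................................................................................................................
185 ........................................................................
[... 2848 characters left out ...]
##########################################################....#############
305 ##########.o...########################################################################################....#############
310 ##########.o..#########################################################################################.....############
315 ##########.o...########################################################################################.....############
320 ##########.o......##.........#...................#############......#############.....##..........#........#############
325 ##########........##.........##..................#############......############.......#.........###.......#############
```

Request:
{"api": "servo_tool", "payload": {
  "steps": [
    {"dx":0,"dy":0.0005,"dz":0.015,"twist":0,"claw":-0.03},
    {"dx":0,"dy":0,"dz":0.009,"twist":0,"claw":-0.03},
    {"dx":0,"dy":0,"dz":0,"twist":0,"claw":0.1},
    {"dx":0,"dy":0,"dz":0,"twist":0,"claw":0.18},
    {"dx":0,"dy":0,"dz":0,"twist":0,"claw":0.22},
    {"dx":0,"dy":0,"dz":0,"twist":0,"claw":0.22}
  ],
  "grip_force": 8
}}

```text
time: 14.75
position: [0.5226, 0.0044, 0.0238]
tool_rot: [-0.0, 0.564, 0.826, -0.0]
wrist_force: [-1.7, 0.8, -1.9]
gripper_width: 0.0406
grasp_force: 8.0
```

Request:
{"api": "servo_tool", "payload": {
  "steps": [
    {"dx":0,"dy":0,"dz":0.001,"twist":0,"claw":0.22},
    {"dx":0,"dy":-0.002,"dz":0,"twist":0,"claw":0.28},
    {"dx":0,"dy":-0.002,"dz":0,"twist":0,"claw":0.36},
    {"dx":0,"dy":-0.002,"dz":0,"twist":0,"claw":0.44}
  ],
  "grip_force": 13
}}

```text
time: 15.25
position: [0.516, 0.0022, 0.0228]
tool_rot: [-0.001, 0.564, 0.826, -0.001]
wrist_force: [-0.4, -0.0, -0.8]
gripper_width: 0.0266
grasp_force: 0.0
```

```bash
cat > asc.py <<'E'
from h import *
import sys
s=state();print(s["time"],s["position"],s["wrist_force"],s["gripper_width"])
a=read_camera("wrist").astype(int)
r0,r1,c0,c1=map(int,sys.argv[1:5])
for r in range(r0,r1,6):
    print("%3d "%r+"".join('o' if a[r,c,0]-a[r,c,2]>80 else ('#' if a[r,c,0]-a[r,c,2]<4 else '.') for c in range(c0,c1,3)))
E
python3 asc.py 130 330 120 480
```

```text
15.25 [0.51598134 0.00217766 0.02275024] [-0.39896338 -0.03228694 -0.75741383] 0.0266208688233852
130 .........................ooooooooooooooooooo..ooooooooooooooo...........................................................
136 ..........................oooooooooo###.oooooo.ooooooooooooo............................................................
142 ..........................ooooooooooo.oooooooooooooooooooooo............................................................
148 ...........................oooooooooooooooooooooooooooooooo.............................................................
154 ............................ooooooooooooooooooooooooooooooo.............................................................
160 ..............................ooooooooooooooooooooooooooo...............................................................
166 ................................oooooooooooooooooooooooo................................................................
172 ..................................ooooooooooooooooooo...................................................................
17
[... 2547 characters left out ...]
#.o.##################################...##################################
304 ##############################################.o.##################################...##################################
310 ##############################################...##################################...##################################
316 ....#.#.######################################.o.##################################...##################################
322 ............##################################........#........#########....##........##################################
328 ............##################################..................#########............###################################
```

Request:
{"api": "servo_tool", "payload": {
  "steps": [
    {"dx":0,"dy":-0.002,"dz":0,"twist":0,"claw":0.5},
    {"dx":0,"dy":-0.002,"dz":0,"twist":0,"claw":0.56},
    {"dx":0,"dy":-0.002,"dz":0,"twist":0,"claw":0.62},
    {"dx":0,"dy":0,"dz":0,"twist":0,"claw":0.62}
  ],
  "grip_force": 14
}}

```text
time: 15.8
position: [0.5118, -0.0002, 0.0228]
tool_rot: [0.0, 0.564, 0.826, 0.0]
wrist_force: [-0.9, -0.6, 0.1]
gripper_width: 0.0173
grasp_force: 7.7
```

```bash
python3 asc.py 200 330 120 480
```

```text
15.8 [ 5.11812844e-01 -1.50963317e-04  2.27857673e-02] [-0.85636085 -0.62393472  0.13771464] 0.01726208543871643
200 ........................................................................................................................
206 ........................................................................................................................
212 .........................................................................................................ooooooooooooooo
218 ......................................................................................................oooooooooooooooooo
224 ....................................................................................................oooooooooooooooooooo
230 .............................................................####.###..............................ooooooooooooooooooooo
236 ............................................................#########............................ooooooooooooooooooooooo
242 ............................................................##########..........................oooooooooooo
[... 1062 characters left out ...]
#######..########################..########################################
302 ####################################################..########################..########################################
308 ####################################################o.########################..########################################
314 ####################################################o.########################..########################################
320 .................###################################......#.......########......###################################.....
326 .................###################################.....##.......########......##################################......
```

Request:
{"api": "servo_tool", "payload": {
  "steps": [
    {"dx":0,"dy":-0.001,"dz":0,"twist":0,"claw":0.7},
    {"dx":0,"dy":-0.0025,"dz":0,"twist":0,"claw":0.7},
    {"dx":0,"dy":-0.0025,"dz":0,"twist":0,"claw":0.7}
  ],
  "grip_force": 18
}}

```text
time: 16.23
position: [0.5069, -0.0026, 0.0229]
tool_rot: [0.001, 0.564, 0.826, 0.0]
wrist_force: [4.9, -1.9, -1.1]
gripper_width: 0.0171
grasp_force: 18.4
```

```bash
python3 asc.py 200 300 120 480
```

```text
16.225 [ 0.5068733  -0.00255225  0.02294511] [ 4.85103776 -1.89447648 -1.0673014 ] 0.01708391573716205
200 ........................................................................................................................
206 ...................................................................................................................ooo..
212 ............................................................................................................oooooooooooo
218 .........................................................................................................ooooooooooooooo
224 .......................................................................................................ooooooooooooooooo
230 .............................................................########................................ooooooooooooooooooo
236 ............................................................#########...............................oooooooooooooooooooo
242 ............................................................#########..............................ooooooooooooooooooo
[... 427 characters left out ...]
#########.....##.###########.....#############################.oooooooooooo
272 .......................###############################....###.############....###############################ooooooooooo
278 .....................#################################....##...###########....################################.ooooooooo
284 ....................#################################.....##...###########.....#################################.ooooooo
290 ..................###################################.....##....##########.....###################################o.....
296 ####################################################...######################...########################################
```

```bash
cat > tab.py <<'E'
from h import *
a=sum(read_camera("top").astype(float) for _ in range(4))/4
def M(a):
    h=cv2.cvtColor(a.astype(np.uint8)[172:190,283:305],cv2.COLOR_RGB2HSV)
    return (h[...,1]>110)&(h[...,0]>10)&(h[...,0]<28)&(h[...,2]>60)
def G(a):
    x=a[160:205,250:312];return (x[...,0]-x[...,2]<6)
for A,B in((M(np.load("t8.npy")),M(a)),(G(np.load("t8.npy")),G(a))):
    for r in range(0,A.shape[0],1): print("".join(".#"[v] for v in A[r].astype(int))+"   "+"".join(".#"[v] for v in B[r].astype(int)))
    print()
E
python3 tab.py
```

```text
......................   ......................
......................   ......................
......................   ......................
......................   ......................
......................   ......................
......................   ......................
......................   ......................
.........##...........   .........##...........
.......#####..........   .......#####..........
......#########.......   ......#########.......
......########........   ......########........
......########........   ......########........
......########........   ......########........
......#####...........   ......########........
......................   ......#######.........
......................   .......######.........
......................   ......................
......................   ......................

..........###.................................................   ..............................................................
..........###.................................................   ..........................................
[... 4824 characters left out ...]
##########..................................................
.............#########........................................   ###########...................................................
.............######...........................................   #########.....................................................
.............####.............................................   ########......................................................
............###...............................................   ######........................................................
...........###................................................   #####.........................................................
```

The jaws have opened and the tab is unchanged, so the valve is still shut. I'll follow the handle outward with the fingers loose.

Request:
{"api": "servo_tool", "payload": {
  "steps": [
    {"dx":0,"dy":-0.003,"dz":0,"twist":-1,"claw":0.55},
    {"dx":0,"dy":-0.005,"dz":0,"twist":-2,"claw":0.5},
    {"dx":0,"dy":-0.005,"dz":0,"twist":-2,"claw":0.48},
    {"dx":-0.001,"dy":-0.005,"dz":0,"twist":-2,"claw":0.45},
    {"dx":0,"dy":0,"dz":0,"twist":0,"claw":0.45}
  ]
}}

```text
time: 17.1
position: [0.4889, -0.0101, 0.0226]
tool_rot: [-0.001, 0.513, 0.858, -0.0]
wrist_force: [0.3, -0.3, -0.4]
gripper_width: 0.0252
grasp_force: 0.0
```

```bash
python3 asc.py 170 300 120 480; python3 tab.py
```

```text
17.1 [ 0.48887985 -0.01008078  0.02255672] [ 0.30079082 -0.31163394 -0.41725784] 0.025178380103138435
170 ...........................................................oooooooooooooooooo...........................................
176 ...............................................................ooooooooo................................................
182 ........................................................................................................................
188 ........................................................................................................................
194 ........................................................................................................................
200 ........................................................................................................................
206 ........................................................................................................................
212 .......................................................................................................................
[... 7676 characters left out ...]
...##########...............................................
.............#########........................................   ##############................................................
.............######...........................................   ############..................................................
.............####.............................................   ###########...................................................
............###...............................................   ##########....................................................
...........###................................................   ########......................................................
```

Request:
{"api": "servo_tool", "payload": {
  "steps": [
    {"dx":0,"dy":0,"dz":0,"twist":0,"claw":0.2},
    {"dx":0,"dy":0,"dz":0,"twist":0,"claw":0},
    {"dx":0,"dy":0,"dz":0,"twist":0,"claw":0},
    {"dx":0,"dy":0,"dz":-0.03,"twist":0,"claw":0},
    {"dx":0,"dy":0,"dz":-0.04,"twist":0,"claw":0},
    {"dx":-0.03,"dy":0,"dz":-0.05,"twist":0,"claw":0},
    {"dx":-0.03,"dy":0,"dz":-0.05,"twist":0,"claw":0},
    {"dx":0,"dy":0,"dz":0,"twist":0,"claw":0}
  ]
}}

```text
time: 18.35
position: [0.5213, -0.0653, 0.1966]
tool_rot: [0.004, 0.513, 0.858, 0.001]
wrist_force: [-0.8, 0.7, -0.2]
gripper_width: 0.046
grasp_force: 0.0
```

```bash
python3 asc.py 0 270 120 480; python3 -c "
from h import *
import pickle
pickle.dump((camera_params('wrist'),read_camera('wrist')),open('w10.pkl','wb'))"
```

```text
18.35 [ 0.5213071  -0.06528009  0.19663059] [-0.75176394  0.65480901 -0.20233719] 0.04600342294482697
  0 ######################################..................................................................................
  6 #####################################...................................................................................
 12 ####################################....................................................................................
 18 ###################################..........................oooooooooo.................................................
 24 ##################################.........................oooooooooooooo...............................................
 30 ##################################.......................ooooooooooooooooo..............................................
 36 #################################........................oooooooo..ooooooo..............................................
 42 ################################........................ooooooooooooooooooo............................................
[... 3926 characters left out ...]
..........................####......####...................####....###.....
240 ....##..................................................................###.....#..##......................#####........
246 ..#................................................#....................####....#.......................................
252 ..................................................#......................#####.###......................................
258 ..................................................##.....................##########.....................................
264 .........##############################.........####.......................########..........###########################
```

```bash
python3 - <<'E'
from h import *
import pickle
P,a=pickle.load(open("w10.pkl","rb"));a=a.astype(int);S=np.array([.6129,-.1934])
m=(a[...,0]-a[...,2]<4).astype(np.uint8)
def edge(rows,c0,c1):
    out=[]
    for r in rows:
        c=np.where(m[r,c0:c1])[0]; out.append([c.min()+c0,c.max()+c0,r])
    return np.array(out)
f=edge(range(182,236,6),362,400); 
f=np.array([e for e in f]); mv=edge(range(106,200,6),305,336)
# right edge of fixed (outer), left edge of moving (outer)
F=pix2w("wrist",f[:,[1,2]],.012,P)[:,:2];Mv=pix2w("wrist",mv[:,[0,2]],.012,P)[:,:2]
def fit(w):
    vx,vy,x,y=cv2.fitLine(w.astype(np.float32),cv2.DIST_HUBER,0,.01,.01).ravel();d=np.array([vx,vy]);d*=np.sign(d[1]);return np.array([x,y]),d
pf,df=fit(F);pm,dm=fit(Mv)
print("deg",np.degrees(np.arctan2(df[1],df[0])),np.degrees(np.arctan2(dm[1],dm[0])), "splay",np.arccos(df@dm))
n=np.array([-df[1],df[0]])
print("spindle to fixed outer face",(S-pf)@n)
x0=S+.12*df; t=((x0-pm)@df)/(dm@df); q=pm+dm*t; print("gap at .12:",(q-pf)@n)
tail=pix2w("wrist",[[310,106],[390,156]],.018,P)[:,:2];print(tail,((tail-S)@df),((tail-S)@n))
print(f.tolist(),mv.tolist())
E
python3 tab.py | head -18
```

```text
......................   ......................
......................   ......................
......................   ......................
......................   ......................
......................   ......................
......................   ......................
......................   ......................
.........##...........   ........##............
.......#####..........   .......####...........
......#########.......   ......#########.......
......########........   ......########........
......########........   ......########........
......########........   ......########........
......#####...........   ......########........
......................   ...........##.........
......................   ......................
......................   ......................
......................   ......................Traceback (most recent call last):
  File "<stdin>", line 11, in <module>
  File "<stdin>", line 8, in edge
    return umr_minimum(a, axis, None, out, keepdims, initial, where)
ValueError: zero-size array to reduction operation minimum which has no identity
```

Run:
```python
from h import *
import pickle
P,a=pickle.load(open("w10.pkl","rb"));S=np.array([.6129,-.1934])
c=lambda k:120+3*k+1
w=pix2w("wrist",[[c(89.5),180],[c(84),228],[c(63),108],[c(71),222],[c(90),156],[c(65),106]],[.014]*6,P)[:,:2]
df=w[0]-w[1];df/=np.linalg.norm(df);dm=w[2]-w[3];dm/=np.linalg.norm(dm);n=np.array([-df[1],df[0]])
print("deg",np.degrees(np.arctan2(*df[::-1])),np.degrees(np.arctan2(*dm[::-1])),"splay",np.arccos(df@dm))
pf=w[0];x0=S+.12*df;q=w[3]+dm*(((x0-w[3])@df)/(dm@df));print("over faces at .12:",(q-pf)@n,"spindle off fixed face",(S-pf)@n)
print(((w-S)@df).round(4),((w-S)@n).round(4))
```

```text
deg 103.4622758257471 130.2188974792436 splay 0.4669911445639233
over faces at .12: 0.049386617466575855 spindle off fixed face 0.014035239290964074
[0.1693 0.1128 0.2186 0.1087 0.1939 0.2219] [-0.014  -0.014   0.0851  0.0297 -0.0073  0.0799]
```

```bash
python3 -c "
from h import *
print(close_job())"
```

```text
the job is handed in; nothing more can be done
None
```

I handed in the job with the valve shut against its stop and the pliers sprung open, lying loose round the spindle; no verdict came back. I overswung the stop by about 10°, so the jaws cammed slightly on the flats and the release lever touched the orange decoy before I eased back.

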